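# Feed a sample carrier down the analyser chute to its sprung stop

### The arm

A 6-joint arm with a two-finger parallel gripper is mounted at the origin on the work surface. World frame = base frame: x ahead of the robot, y to its left, z up, the work surface at z = 0. Lengths are in m, angles in rad, forces in N, time in s.
With the tool pointing down it reaches from about 0.35 to 0.775 m from the base axis. Payload 5.5 kg.
Tool frame: the origin (TCP) lies at the very end of the fingers, on their centre line; the grasp point (between the pads) lies 19 mm behind it; z points along the fingers, y is the direction in which the jaws open and shut (so a half turn about z gives the same grasp; the last joint's range is limited). The gripper opens to 85 mm and grips with 20 to 120 N. Pads are 22 mm wide; open, the fingers measure 114 mm over their backs; the gripper's body (76 mm by 85 mm) begins 54 mm behind the grasp point. The pads swing forward as they close: fully open they stand 13 mm farther back than shut.
Start: joints at [1.14, 0.313, 0.046, 1.304, 0, 1.431], TCP at [0.165, 0.551, 0.231] pointing down, gripper open.
Joint ranges: [-2.76, 2.76], [-0.86, 1.69], [-1.03, 1.26], [-2.2, 2.34], [-1.47, 1.5], [-3.14, 3.14]. Speed limits (rad/s): [2.57, 2.57, 3.14, 3.14, 3.14, 3.14].

### API

Orientations are given as a unit quaternion [w, x, y, z].
In Python, from workcell import get_state, imaging, env, spotter gives the robot as it stands.
- The arm moves only by the tool play_rows, never from a script. Its argument "moves" is a list of rows, each an object with "claw": the finger opening in cm, from 0 to 8.54; "delta_pos": the shift along the tool's x, y, z in cm, a list of three; "twist": the turn about the tool's z in degrees. A call has 1 to 12 rows; each row is the pose to reach, as a shift and turn from the pose commanded when the call began, along the tool's axes at that moment; what a row does not reach only later rows make up. A row lasts 1/8 s, in which the tool goes at most 62.5 mm and 10.7 degrees, less where a joint would pass 70% of its speed; a pose out of reach is approached as far as the arm can. A call with a gripper value outside its range is refused whole. The fingers move at their own pace and stop on an object; "force" is the grip in N (left out, the last holds). Time passes only in rows, so rows that repeat a pose let the fingers close. It gives the time, the measured TCP pose, the force and the opening at its end, in the units of the state.
- get_state(): the state, without advancing time (a new reading comes with each control period).
- imaging.read_camera(name): name is "scene" or "top"; returns the picture (480x640x3 uint8, red, green, blue); there is no depth.
- imaging.camera_info(name): a dict with "fx", "fy", "cx", "cy" (pixels), "k1" (the pictures are not rectified: a ray, as slopes to the right and down, at radius r is drawn at 1 + k1 r^2 times it, then the intrinsics apply), "world_to_cam" (4x4, takes a point from world to camera coordinates). Camera axes: x right, y down, z forward; pixel columns grow to the right and rows downward; lengths in m; the calibration is good to about 2 mm. A picture is of the moment at which its call begins. camera_info takes no time and is no camera call.
- env.hand_in(): hands the job in, once; it reports no verdict.
Trained networks look in the newest picture that a camera, given by its name, has taken for a name from the list of things; names that differ only in an ending like _2 or _b are one class to them, and where a whole thing is asked for, a point or a joint stands for the part that bears it (a point fixed in the world has none). Each returns a list of dicts, best first, with "conf" (0 to 1); they miss things now and then, are a little off and sometimes report something else, mostly with a low value. They report only what shows in the picture. A call takes as long as a camera call. They do not tell look-alikes from the thing itself.
- spotter.spot_in(camera, query): "extent" ([left, top, right, bottom] in pixels, round what is visible of it).
The state is a dict: "clock": time; "joint_pos": joint angles; "qvel": joint speeds; "tau": joint torques, N m; "tcp_pos": TCP position; "orientation": TCP orientation; "wrist_force": force on the tool from outside, world axes, zero at the start; "ft_torque": the same for the moment, N m; "finger_gap": finger opening in m.
Only numpy, scipy, OpenCV 4.12 (cv2) and the standard library are available. Lean on these libraries where they do the work, as an engineer would, in place of code of your own. Each camera call takes 0.05 s, during which the arm holds its last target. There are 200 camera calls.

### The job

Take the sample carrier with the blue stem, lay it flat in the open mouth at the upper end of the analyser's sloped feed chute, and push it down under the blue guide lips until it rests against the orange sprung stop. Press its collar home against the stop with about 9 N (the stop is delicate: never more than 13 N), then let go so that it stays resting against the stop. Leave the red carriers and everything else on the bench where they are.

Things in the scene. Friction and masses are not known exactly. Their poses are not given: they have to be found in the camera images.
- blue_carrier: Sample carrier, about 0.35 kg: flat round steel disc, 56 mm in diameter, 14 mm thick; on its middle a neck 18 mm in diameter up to 20 mm, a white round collar 26 mm in diameter from 20 to 36 mm above the underside (smooth, friction about 0.35; grip and push here), and a blue stem 16 mm in diameter from 36 to 60 mm. Origin: centre of the underside; z up along the stem.
- red_carrier_a: Sample carrier, about 0.35 kg: flat round steel disc, 56 mm in diameter, 14 mm thick; on its middle a neck 18 mm in diameter up to 20 mm, a white round collar 26 mm in diameter from 20 to 36 mm above the underside (smooth, friction about 0.35; grip and push here), and a red stem 16 mm in diameter from 36 to 60 mm. Origin: centre of the underside; z up along the stem. A bystander.
- red_carrier_b: Sample carrier, about 0.35 kg: flat round steel disc, 56 mm in diameter, 14 mm thick; on its middle a neck 18 mm in diameter up to 20 mm, a white round collar 26 mm in diameter from 20 to 36 mm above the underside (smooth, friction about 0.35; grip and push here), and a red stem 16 mm in diameter from 36 to 60 mm. Origin: centre of the underside; z up along the stem. A bystander.
- chute: Sloped feed chute, fixed to the bench, 320 mm long, 76 mm wide, slope 0.21 rad, side walls 21 mm high. Origin: middle of the upper end of its floor surface, 110 mm above the bench; x runs down the slope along the floor, y across, z square to the floor. A carrier lying in it does not slide by itself (friction about 0.3). From x = 340 mm on stands a white housing, top 110 mm above the bench.
- mouth (a point): Middle of the chute's open mouth, on its floor, at chute x = 48 mm. The mouth runs from chute x = 0 to 90 mm, open above; its walls are 66 mm apart at x = 0 and narrow to 60 mm at x = 90 mm. Lay the carrier flat on the floor here.
- lips (a point): Where the two blue guide lips begin, middle of the chute floor, chute x = 90 mm; they run on to the chute's end. Here the channel is 60 mm wide; the lips cover its edges (underside 16 mm, top 20 mm above the floor) and leave a middle slot 32 mm wide for the carrier's neck; its collar just clears above lips and walls (collar 20 to 36 mm above the floor).
- stop_unit: Fixed bracket at the chute's end; origin on the chute floor at chute x = 310 mm, axes as the chute's. The orange stop that it carries is clamped at a setting that differs every time and is NOT reported: the flat front face of its plunger, which meets the front of the carrier's collar, is between chute x = 178 and 238 mm, so a carrier just touching it has its middle at x = 165 to 225 mm.
- stop_range (a point): Middle of the range of the stop face, on the chute floor (not the face itself), chute x = 208 mm. The plunger is a bar 12 mm wide, 24 to 40 mm above the floor, 30 mm long; it gives 1 mm per 3 N from first touch, bottoming at 8 mm. Let go, it pushes the carrier back a little until friction holds it, still touching. Behind the bar is its clamp block, 30 mm wide, top 52 mm above the floor.
- flask_a: Glass volumetric flask with a white stopper, 137 mm high, 62 mm in diameter at the bottom. Origin: centre of the underside. A bystander.
- flask_b: Glass volumetric flask with a white stopper, 158 mm high, 71 mm in diameter at the bottom. Origin: centre of the underside. A bystander.
- reagent_bottle: Closed jar with a red cap, 120 mm high, 60 mm in diameter. Origin: centre of the underside. A bystander.
- beaker: Empty glass beaker, 80 mm high, 70 mm in diameter. Origin: centre of the underside. A bystander.
- spatula: Spatula, 180 mm long, lying on the bench along its x axis. Origin: middle of its length, on the bench. A bystander.
Mind the look-alikes: they are no part of the job. Leave any yellow look-alike of the blue_carrier alone.

How it is judged:
By the outcome, as a careful person would: the job done as asked, in the order asked, and still so for the second after the job is handed in, with the robot touching nothing.
It also fails if it takes over 72 s, if anything falls off the work surface, if the arm or the gripper's body presses on something with over 40 N, if the wrist force passes 120 N, or if a joint passes its speed limit or range.

## Working session

There is one attempt and no reset: what is moved stays moved. The work goes in short steps, Python scripts to look and compute and a tool call to move; the robot and the scene stay as the last step left them, time stands still between calls to the robot, and variables do not carry over. Pictures are saved under pics/ and viewed, about 8 in all and at most 12, crops included, and the job is handed in when it is done.

Besides the shell and the picture viewer there is one more tool, called after "Request:" as a command line: name --argument value ..., lists and objects as JSON in quotes. play_rows: Moves the arm, as the interface text tells. Its arguments: {"type":"object","properties":{"moves":{"type":"array"},"force":{"type":"number"}},"required":["moves"]}

```bash
mkdir -p pics; ls; python3 - <<'E'
from workcell import get_state, imaging, env, spotter
import cv2
for n in ("scene","top"):
    cv2.imwrite(f"pics/{n}0.png",imaging.read_camera(n)[:,:,::-1]); i=imaging.camera_info(n); print(n,i)
    for q in ("blue_carrier","chute","stop_unit"):
        print(q,[(round(d["conf"],2),[round(v) for v in d["extent"]]) for d in spotter.spot_in(n,q)])
print(get_state())
E
```

```text
pics
scene {'fx': 595.6260614602426, 'fy': 595.6260614602426, 'cx': 323.82665875049213, 'cy': 231.66038653397695, 'k1': -0.10339240788808356, 'world_to_cam': array([[ 0.58820483,  0.80868148,  0.00702498, -0.36136867],
       [ 0.59040466, -0.42346965, -0.68709228, -0.24235553],
       [-0.55266393,  0.40829858, -0.7265362 ,  1.77871206],
       [ 0.        ,  0.        ,  0.        ,  1.        ]])}
blue_carrier [(0.79, [217, 270, 243, 302]), (0.74, [119, 330, 148, 362]), (0.62, [166, 290, 188, 314])]
chute [(0.65, [150, 263, 174, 288]), (0.63, [293, 197, 378, 281])]
stop_unit [(0.87, [293, 194, 324, 218])]
top {'fx': 564.8598642504095, 'fy': 564.8598642504095, 'cx': 312.25088347771464, 'cy': 241.532658530454, 'k1': -0.02660892815961851, 'world_to_cam': array([[-0.01934267, -0.99979677,  0.00568165,  0.02497326],
       [-0.98669506,  0.01817106, -0.16156324,  0.55594015],
       [ 0.16142716, -0.00873112, -0.98684601,  1.36536575],
       [ 0.        ,  0.        ,  0.        ,  1.        ]])}
blue_carrier [(0.93, [440, 261, 464, 285]), (0.87, [388, 250, 405, 272]), (0.57, [485, 245, 503, 263])]
chute [(0.96, [263, 168, 326, 312])]
stop_unit [(0.55, [268, 265, 295, 311])]
{'clock': 0.4, 'joint_pos': array([1.14040342e+00, 3.13325415e-01, 4.59182183e-02, 1.30355657e+00,
       1.36445477e-05, 1.43121838e+00]), 'qvel': array([-1.58632268e-04,  6.23490441e-05,  2.71069573e-03,  5.29183149e-04,
        1.17080411e-03, -1.26638825e-03]), 'tau': array([-2.10984530e-03, -4.79894435e+01,  2.98394305e+01,  4.98084817e-03,
       -1.97407940e-04, -2.23185174e-05]), 'tcp_pos': array([0.16485237, 0.55083141, 0.23117731]), 'orientation': array([-3.00848462e-05,  1.44895622e-01,  9.89446942e-01, -7.84265865e-05]), 'wrist_force': array([-0.30740178,  0.59557127,  0.00587115]), 'ft_torque': array([ 0.02169013, -0.02238325,  0.04343472]), 'finger_gap': 0.08534487824653594}
```

View pics/scene0.png

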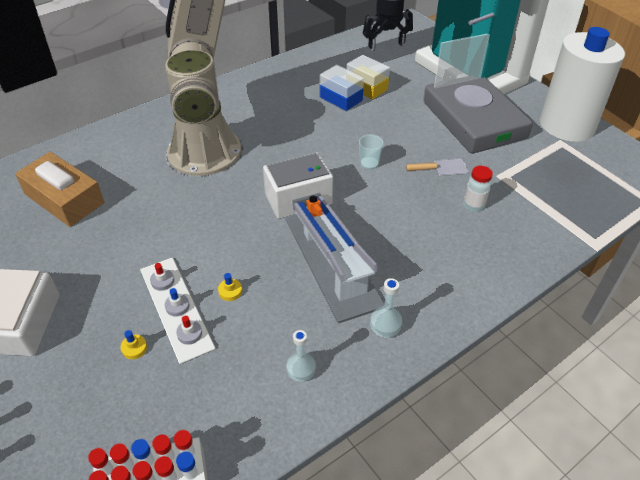

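View pics/top0.png

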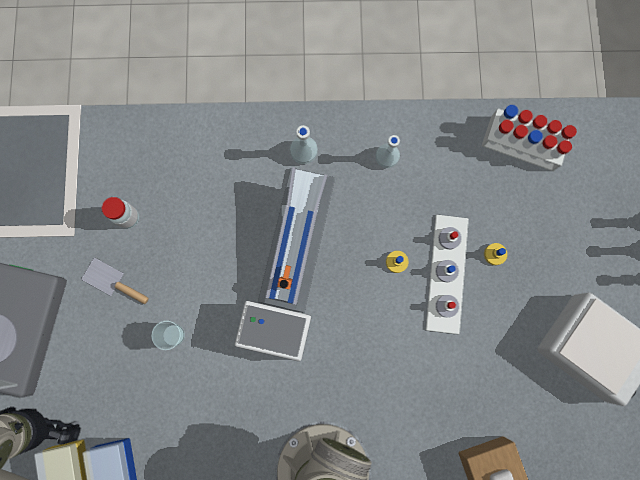

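Candidates for the blue carrier:
- Steel disc with blue stem in the tray, at scene (175,299) and top (448,270). This is my choice, since it has a steel disc and a white collar.
- Yellow look-alikes with blue stems, at scene (229,288) and (132,342), and top (398,260) and (496,253).
- Red carriers on either side of it in the tray.

The chute runs toward the robot, with its mouth at about top (308,180) and the orange stop at about (284,282). Next I'll crop the target and the chute.

```bash
python3 - <<'E'
import cv2,numpy as np
s=cv2.imread("pics/scene0.png");t=cv2.imread("pics/top0.png")
r=lambda im,x,y,w,h,k:cv2.resize(im[y:y+h,x:x+w],None,fx=k,fy=k,interpolation=cv2.INTER_CUBIC)
cv2.imwrite("pics/cropA.png",np.hstack([r(t,225,160,115,150,4)[:600],r(t,420,210,60,130,600/130)[:,:260]])[:, :740])
cv2.imwrite("pics/cropB.png",np.hstack([r(s,285,185,105,140,4),r(s,135,250,80,115,560/115)]))
E
```

```text
(no output)
```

View pics/cropA.png

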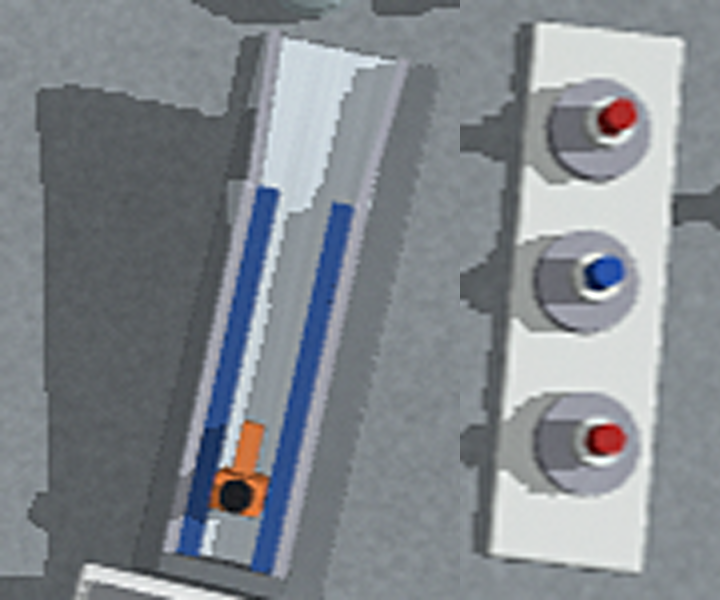

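View pics/cropB.png

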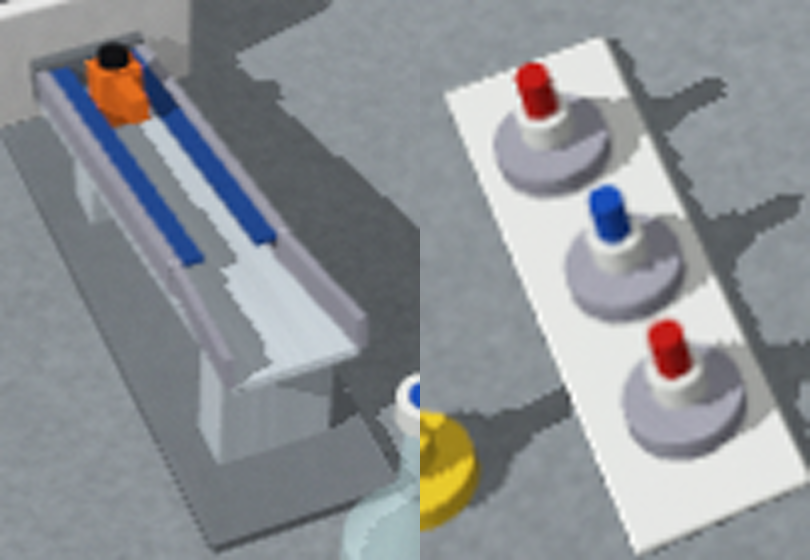

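The crops confirm the choice: the middle carrier in the white tray, with steel disc, white collar and blue stem, is the target. The chute's lip and wall corners and the orange plunger tip (crop A about (252,422)) are readable, so I'll fit poses from these pixels.

```bash
cat >h.py <<'E'
import numpy as np
from workcell import imaging
I={n:imaging.camera_info(n) for n in("scene","top")}
def proj(n,P):
    c=I[n];P=np.atleast_2d(P);q=P@c["world_to_cam"][:3,:3].T+c["world_to_cam"][:3,3]
    s=q[:,:2]/q[:,2:];s=s*(1+c["k1"]*(s**2).sum(1,keepdims=True));return s*[c["fx"],c["fy"]]+[c["cx"],c["cy"]]
def chute(p,L):  # p=X,Y,yaw ; L in mm
    L=np.atleast_2d(L)/1000.;a=.21;c,s=np.cos(p[2]),np.sin(p[2])
    ex=np.array([c*np.cos(a),s*np.cos(a),-np.sin(a)]);ey=np.array([-s,c,0]);ez=np.cross(ex,ey)
    return np.array([p[0],p[1],.11])+L@np.array([ex,ey,ez])
def cyl(r,z0,z1,o):
    t=np.linspace(0,2*np.pi,60);return np.vstack([np.c_[r*np.cos(t),r*np.sin(t),0*t+z] for z in(z0,z1)])+o
def bbox(n,P):
    u=proj(n,P);return np.r_[u.min(0),u.max(0)]
E
python3 - <<'E'
from h import *
from scipy.optimize import least_squares
up=lambda a,k,x0,ox,oy:(np.array(a,float)-[x0,0]+.5)/k-.5+[ox,oy]
T=[(90,-16,20,279,190),(90,16,20,333,203),(90,30,20,354,207),(90,-30,20,258,187),(320,-16,20,198,557),(320,16,20,252,570),(320,30,20,275,575),(320,-30,20,178,553),(0,-38,21,265,30),(0,38,21,408,62)]
S=[(90,16,20,204,259),(90,30,20,183,265),(90,-16,20,255,244),(90,-30,20,276,237),(0,-38,21,368,318)]
T=np.array(T,float);S=np.array(S,float)
tu=up(T[:,3:],4,0,225,160);su=up(S[:,3:],4,0,285,185)
f=lambda p:np.r_[(proj("top",chute(p,T[:,:3]))-tu).ravel(),(proj("scene",chute(p,S[:,:3]))-su).ravel()]
r=least_squares(f,[.68,0,3.1],loss="soft_l1");p=r.x;print("chute",p,"\n",f(p).reshape(-1,2).round(1))
np.save("chute.npy",p)
g=lambda x:(proj("top",chute(p,[x[0],x[1],40]))[0]-up([[253,422]],4,0,225,160)[0])
print("stop face x,y top cam",least_squares(g,[208,0]).x.round(1))
k=600/130;b=lambda a,k,x0,ox,oy:up(np.array(a).reshape(2,2),k,x0,ox,oy).ravel()
k2=560/115
td=b([535,230,638,333],k,460,420,210);ts=b([583,254,624,292],k,460,420,210)
sd=b([565,0,684,322],k2,420,135,250);ss=b([588,185,630,242],k2,420,135,250)
h=lambda o:np.r_[bbox("top",cyl(.028,0,.014,o))-td,bbox("top",cyl(.008,.036,.06,o))-ts,(bbox("scene",cyl(.028,0,.014,o))-sd)[[0,2,3]],bbox("scene",cyl(.008,.036,.06,o))-ss]
r=least_squares(h,[.5,-.25,.02],loss="soft_l1");print("carrier",r.x,h(r.x).round(1))
E
```

```text
chute [0.71773764 0.0188019  2.90518593] 
 [[ 0.2 -0.7]
 [-0.3 -1.1]
 [ 0.1 -0.9]
 [-0.3 -1.2]
 [ 0.5  0.4]
 [-0.1  0. ]
 [-0.3  0. ]
 [-0.1  0.2]
 [ 2.6  0.6]
 [-2.2 -0.8]
 [-0.1 -0.4]
 [-0.5 -0.2]
 [-0.1 -0.6]
 [ 0.2 -0.5]
 [-2.6 -0.4]]
stop face x,y top cam [229.8  -0.7]
carrier [ 0.48029758 -0.32498662  0.0085859 ] [-0.9 -0.2  0.1  0.1 -0.1  0.3 -0.1 -0.4 -0.6  0.2  0.1 -0.4 -0.2 -0.
  0.1]
```

Request:
play_rows --moves '[{"claw": 8.5, "delta_pos": [-4.5, -3.1, 0], "twist": 0}, {"claw": 8.5, "delta_pos": [-9, -6.2, 0], "twist": 0}, {"claw": 8.5, "delta_pos": [-13.5, -9.3, 0], "twist": 0}, {"claw": 8.5, "delta_pos": [-18, -12.4, 0], "twist": 0}, {"claw": 8.5, "delta_pos": [-22.5, -15.5, 0], "twist": 0}, {"claw": 8.5, "delta_pos": [-27, -18.6, 0], "twist": 0}, {"claw": 8.5, "delta_pos": [-31.5, -21.7, 0], "twist": 0}, {"claw": 8.5, "delta_pos": [-36, -24.8, 0], "twist": 0}, {"claw": 8.5, "delta_pos": [-38.2, -30, 0], "twist": 0}, {"claw": 8.5, "delta_pos": [-40.2, -35, 0], "twist": 0}, {"claw": 8.5, "delta_pos": [-42.2, -40, 0], "twist": 0}, {"claw": 8.5, "delta_pos": [-44, -45, 0], "twist": 0}]'

```text
clock: 1.9
tcp_pos: [0.4575, -0.0081, 0.2315]
orientation: [0.0, 0.145, 0.989, 0.0]
wrist_force: [0.6, 0.3, -0.2]
finger_gap: 0.0851
```

Request:
play_rows --moves '[{"claw": 8.5, "delta_pos": [-2, -5, 0], "twist": 0}, {"claw": 8.5, "delta_pos": [-4, -10, 0], "twist": 0}, {"claw": 8.5, "delta_pos": [-6, -15, 0], "twist": 0}, {"claw": 8.5, "delta_pos": [-8, -20, 0], "twist": 0}, {"claw": 8.5, "delta_pos": [-10, -25, 2], "twist": 0}, {"claw": 8.5, "delta_pos": [-11.33, -29.86, 4], "twist": 0}, {"claw": 8.5, "delta_pos": [-11.33, -29.86, 6], "twist": 0}, {"claw": 8.5, "delta_pos": [-11.33, -29.86, 8], "twist": 0}, {"claw": 8.5, "delta_pos": [-11.33, -29.86, 8], "twist": 0}, {"claw": 8.5, "delta_pos": [-11.33, -29.86, 8], "twist": 0}]'

```text
clock: 3.15
tcp_pos: [0.4807, -0.325, 0.1521]
orientation: [0.0, 0.145, 0.989, -0.0]
wrist_force: [-0.3, -0.4, 0.5]
finger_gap: 0.0851
```

```bash
python3 - <<'E'
from h import *
import cv2
o=[]
for n,(x,y) in (("scene",(100,190)),("top",(390,200))):
    im=imaging.read_camera(n)[:,:,::-1].copy(); cv2.imwrite(f"pics/{n}1.png",im)
    o.append(cv2.resize(im[y:y+150,x:x+110],None,fx=3.6,fy=3.6,interpolation=cv2.INTER_CUBIC))
    print(n,proj(n,[[.4807,-.325,.1521],[.4807,-.325,.0686]]).round(1))
cv2.imwrite("pics/c1.png",np.hstack(o))
E
```

```text
scene [[165.4 266.4]
 [172.4 290.3]]
top [[460.8 263.8]
 [451.8 268. ]]
```

View pics/c1.png

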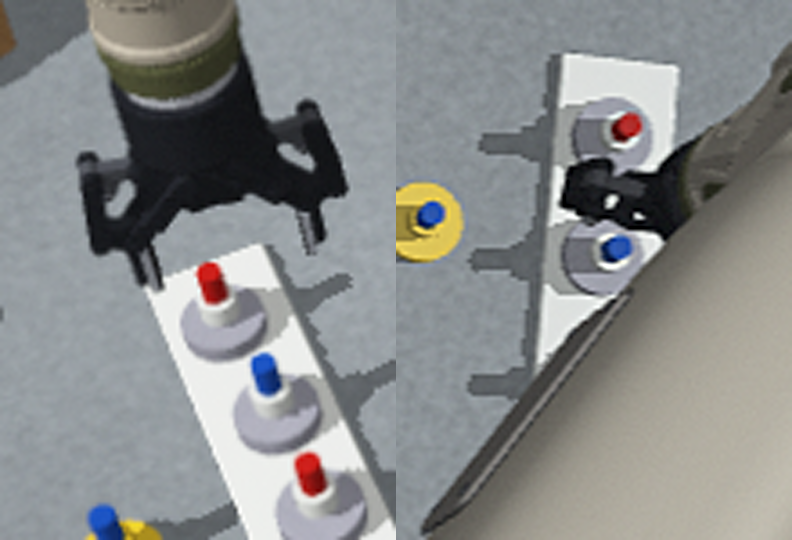

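The left crop shows the fingertips straddling the carrier column, with their midpoint at about scene (164,265) against a predicted (165,266). The calibration agrees, so I'll descend and grip.

Request:
play_rows --moves '[{"claw": 8.5, "delta_pos": [0, 0, 4], "twist": 0}, {"claw": 8.5, "delta_pos": [0, 0, 7], "twist": 0}, {"claw": 8.5, "delta_pos": [0, 0, 9.5], "twist": 0}, {"claw": 8.5, "delta_pos": [0, 0, 11.5], "twist": 0}, {"claw": 8.5, "delta_pos": [0, 0, 12.45], "twist": 0}, {"claw": 8.5, "delta_pos": [0, 0, 12.45], "twist": 0}, {"claw": 4, "delta_pos": [0, 0, 12.45], "twist": 0}, {"claw": 4, "delta_pos": [0, 0, 12.45], "twist": 0}, {"claw": 4, "delta_pos": [0, 0, 12.45], "twist": 0}, {"claw": 4, "delta_pos": [0, 0, 12.45], "twist": 0}]' --force 35

```text
clock: 4.5
tcp_pos: [0.4804, -0.325, 0.027]
orientation: [0.0, 0.145, 0.989, -0.0]
wrist_force: [-0.2, 0.7, 0.2]
finger_gap: 0.0397
```

Request:
play_rows --moves '[{"claw": 3, "delta_pos": [0, 0, 0], "twist": 0}, {"claw": 2.4, "delta_pos": [0, 0, 0], "twist": 0}, {"claw": 2, "delta_pos": [0, 0, 0], "twist": 0}, {"claw": 2, "delta_pos": [0, 0, 0], "twist": 0}, {"claw": 2, "delta_pos": [0, 0, 0], "twist": 0}, {"claw": 2, "delta_pos": [0, 0, 0], "twist": 0}]'

```text
clock: 5.25
tcp_pos: [0.4803, -0.3251, 0.027]
orientation: [0.0, 0.145, 0.989, -0.0]
wrist_force: [-2.1, -0.7, 5.7]
finger_gap: 0.0243
```

Request:
play_rows --moves '[{"claw": 2, "delta_pos": [0, 0, -0.3], "twist": 0}, {"claw": 2, "delta_pos": [0, 0, -0.6], "twist": 0}, {"claw": 2, "delta_pos": [0, 0, -1], "twist": 0}, {"claw": 2, "delta_pos": [0, 0, -2], "twist": 0}, {"claw": 2, "delta_pos": [0, 0, -4], "twist": 0}, {"claw": 2, "delta_pos": [0, 0, -7], "twist": 0}, {"claw": 2, "delta_pos": [0, 0, -12], "twist": 0}, {"claw": 2, "delta_pos": [0, 0, -16], "twist": 0}, {"claw": 2, "delta_pos": [0, 0, -18], "twist": 0}, {"claw": 2, "delta_pos": [0, 0, -18], "twist": 0}, {"claw": 2, "delta_pos": [0, 0, -18], "twist": 0}]'

```text
clock: 6.62
tcp_pos: [0.4799, -0.3245, 0.2058]
orientation: [-0.001, 0.145, 0.989, 0.0]
wrist_force: [0.3, 0.1, -4.3]
finger_gap: 0.0248
```

```bash
python3 - <<'E'
from h import *
from workcell import get_state
import cv2
s=get_state();print(s["tcp_pos"],s["wrist_force"],s["ft_torque"],s["finger_gap"])
u=proj("scene",s["tcp_pos"])[0];print(u)
im=imaging.read_camera("scene")[:,:,::-1];x,y=max(0,int(u[0])-50),max(0,int(u[1])-40)
cv2.imwrite("pics/c2.png",cv2.resize(im[y:y+90,x:x+110],None,fx=6,fy=6,interpolation=cv2.INTER_CUBIC));print(x,y)
E
```

```text
[ 0.47985756 -0.32448533  0.20584333] [ 0.34021604  0.12491168 -4.25678533] [-0.02562592  0.02874177  0.02620643] 0.024812681024198334
[160.65563812 249.38026368]
110 209
```

View pics/c2.png

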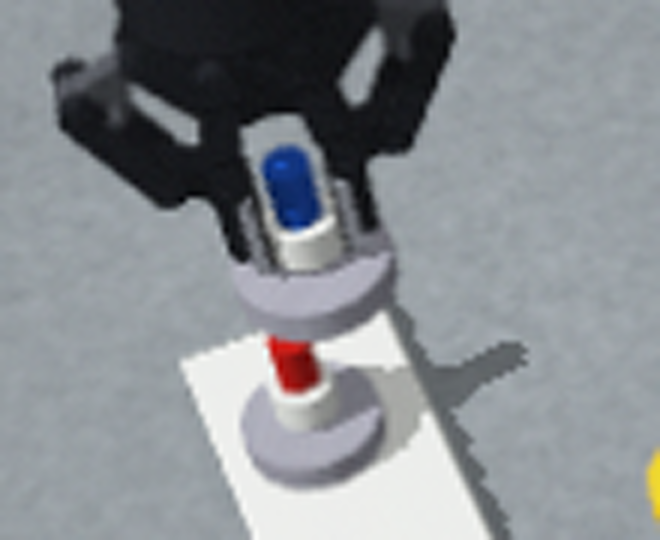

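The carrier is held upright in the jaws, with the fingertips just above the disc and the reds undisturbed. Next I'll work out the move to the mouth.

```bash
python3 - <<'E'
from h import *
p=np.load("chute.npy");t=np.array([.4799,-.3245,.2058]);y=2.8508
A=np.array([[np.cos(y),np.sin(y),0],[np.sin(y),-np.cos(y),0],[0,0,-1]])
E=chute(p,[18,0,0])[0];T=E+.028*np.array([np.cos(p[2]),np.sin(p[2]),0]);T[2]=.2058
print(E,T,"delta cm",(A@(T-t)*100).round(2),"twist",np.degrees(y-p[2]),p)
E
```

```text
[0.70062274 0.02292508 0.10624772] [0.67340154 0.02948298 0.2058    ] delta cm [-8.39 39.46  0.  ] twist -3.116084303264409 [0.71773764 0.0188019  2.90518593]
```

Request:
play_rows --moves '[{"claw": 2, "delta_pos": [-0.5, 3, -1], "twist": 0}, {"claw": 2, "delta_pos": [-1, 7, -1], "twist": 0}, {"claw": 2, "delta_pos": [-2, 11, -1], "twist": 0}, {"claw": 2, "delta_pos": [-3, 15, -1], "twist": 0}, {"claw": 2, "delta_pos": [-4, 19, -1], "twist": -1}, {"claw": 2, "delta_pos": [-5, 23, -1], "twist": -2}, {"claw": 2, "delta_pos": [-6, 27, -1], "twist": -3.1}, {"claw": 2, "delta_pos": [-7, 31, -1], "twist": -3.1}, {"claw": 2, "delta_pos": [-8, 35, -1], "twist": -3.1}, {"claw": 2, "delta_pos": [-8.39, 38, 0], "twist": -3.1}, {"claw": 2, "delta_pos": [-8.39, 39.46, 0], "twist": -3.1}, {"claw": 2, "delta_pos": [-8.39, 39.46, 0], "twist": -3.1}]'

```text
clock: 8.18
tcp_pos: [0.6733, 0.0297, 0.2057]
orientation: [-0.001, 0.117, 0.993, -0.0]
wrist_force: [0.6, -0.5, -4.6]
finger_gap: 0.0246
```

Request:
play_rows --moves '[{"claw": 2, "delta_pos": [0, 0, 2], "twist": 0}, {"claw": 2, "delta_pos": [0, 0, 4], "twist": 0}, {"claw": 2, "delta_pos": [0, 0, 5], "twist": 0}, {"claw": 2, "delta_pos": [0, 0, 5], "twist": 0}, {"claw": 2, "delta_pos": [0, 0, 5], "twist": 0}]'

```text
clock: 8.8
tcp_pos: [0.6743, 0.0285, 0.1579]
orientation: [0.001, 0.118, 0.993, 0.0]
wrist_force: [-0.3, 0.9, -4.4]
finger_gap: 0.0249
```

```bash
python3 - <<'E'
from h import *
from workcell import get_state
import cv2
s=get_state();print(s["tcp_pos"],s["wrist_force"],s["orientation"],s["finger_gap"])
o=[]
for n,(x,y) in (("scene",(310,190)),("top",(255,140))):
    im=imaging.read_camera(n)[:,:,::-1]; cv2.imwrite(f"pics/{n}2.png",im)
    o.append(cv2.resize(im[y:y+120,x:x+90],None,fx=4.4,fy=4.4,interpolation=cv2.INTER_CUBIC))
cv2.imwrite("pics/c3.png",np.hstack(o))
t=s["tcp_pos"];print(proj("scene",t-[0,0,.0165]),proj("top",t-[0,0,.0165]))
E
```

```text
[0.67429    0.02853125 0.15786901] [-0.32014923  0.88179488 -4.4251691 ] [7.52198675e-04 1.18357782e-01 9.92970729e-01 2.07752071e-05] 0.024869583620755958
[[350.68545289 252.73018794]] [[305.56825792 185.80019535]]
```

View pics/c3.png

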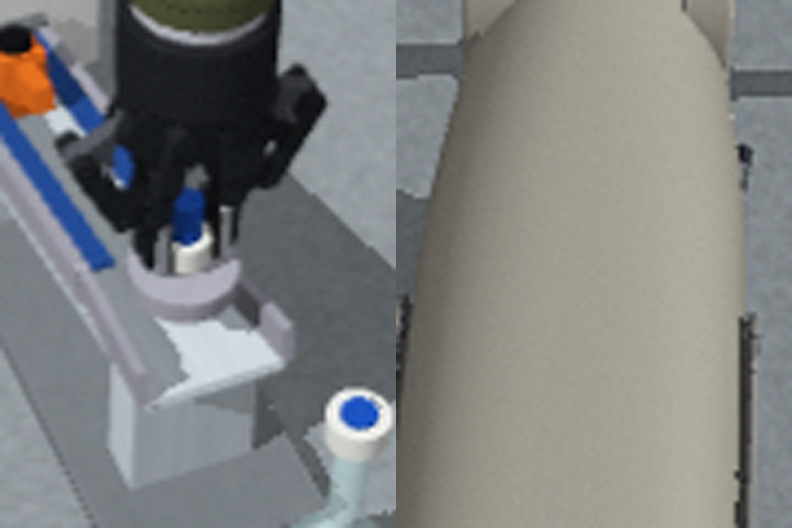

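```bash
python3 - <<'E'
from h import *
t=np.array([.6743,.0285,.1579])
for z in(.0145,.0165,.0185): print(z,bbox("scene",cyl(.028,0,.014,t-[0,0,z])).round(1))
p=np.load("chute.npy")
for L in([0,-38,21],[0,-33,21],[0,33,0],[0,-33,0],[90,16,20],[0,43,21]): print(L,(proj("scene",chute(p,L))[0]-[310,190])*4.4)
E
```

```text
0.0145 [338.  238.5 363.7 261.8]
0.0165 [338.  239.1 363.7 262.4]
0.0185 [338.  239.7 363.6 263. ]
[0, -38, 21] [281.77219508 324.25422599]
[0, -33, 21] [272.75075921 327.14466794]
[0, 33, 0] [154.01947125 398.43327961]
[0, -33, 0] [273.80062755 359.66078508]
[90, 16, 20] [112.2538785 259.4662737]
[0, 43, 21] [133.18271003 371.78871388]
```

```bash
python3 - <<'E'
from h import *
for t,d,st in (([.4799,-.3245,.2058],np.array([232,397])/6+110,np.array([[291,146],[292,230]])/6+[110,209]),([.6743,.0285,.1579],np.array([128,243])/4.4+310,np.array([[188,190],[191,240]])/4.4+[310,190])):
    o=np.array(t)-[0,0,.0165]
    print("disc",d-bbox("scene",cyl(.028,0,.014,o))[[0,2]],"stemtop",st[0],bbox("scene",cyl(.008,.036,.06,o)).round(1))
E
```

```text
disc [1.23633762 0.68398457] stemtop [158.5        233.33333333] [152.6 232.3 162.7 246. ]
disc [1.08694823 1.53011121] stemtop [352.72727273 233.18181818] [347.6 231.4 355.5 244.5]
```

Request:
play_rows --moves '[{"claw": 2, "delta_pos": [0, -0.1, 1], "twist": 0}, {"claw": 2, "delta_pos": [0, -0.1, 2], "twist": 0}, {"claw": 2, "delta_pos": [0, -0.1, 2.7], "twist": 0}, {"claw": 2, "delta_pos": [0, -0.1, 3], "twist": 0}, {"claw": 2, "delta_pos": [0, -0.1, 3], "twist": 0}, {"claw": 2, "delta_pos": [0, -0.1, 3], "twist": 0}]'

```text
clock: 9.65
tcp_pos: [0.6739, 0.0281, 0.1271]
orientation: [0.0, 0.118, 0.993, 0.0]
wrist_force: [0.9, 0.3, -4.2]
finger_gap: 0.0244
```

Request:
play_rows --moves '[{"claw": 2, "delta_pos": [0, 0, 0.1], "twist": 0}, {"claw": 2, "delta_pos": [0, 0, 0.2], "twist": 0}, {"claw": 2, "delta_pos": [0, 0, 0.3], "twist": 0}, {"claw": 2, "delta_pos": [0, 0, 0.3], "twist": 0}]'

```text
clock: 10.15
tcp_pos: [0.6735, 0.0282, 0.1246]
orientation: [0.0, 0.118, 0.993, 0.0]
wrist_force: [-4.1, 0.4, 1.6]
finger_gap: 0.0244
```

Contact came at the expected height: the uphill edge is on the floor and clear of the walls. Now I'll open a little so it drops flat.

Request:
play_rows --moves '[{"claw": 2.8, "delta_pos": [0, 0, 0], "twist": 0}, {"claw": 3.1, "delta_pos": [0, 0, 0], "twist": 0}, {"claw": 3.3, "delta_pos": [0, 0, 0], "twist": 0}, {"claw": 3.3, "delta_pos": [0, 0, 0], "twist": 0}, {"claw": 3.3, "delta_pos": [0, 0, 0], "twist": 0}]'

```text
clock: 10.78
tcp_pos: [0.6737, 0.0281, 0.1237]
orientation: [0.0, 0.118, 0.993, 0.0]
wrist_force: [-0.2, 0.3, 0.1]
finger_gap: 0.033
```

Request:
play_rows --moves '[{"claw": 3.3, "delta_pos": [0, 0, -0.5], "twist": 0}, {"claw": 3.3, "delta_pos": [0, 0, -1.5], "twist": 0}, {"claw": 3.3, "delta_pos": [0, 0, -3], "twist": 0}, {"claw": 3.3, "delta_pos": [0, 0, -5], "twist": 0}, {"claw": 3.3, "delta_pos": [0, 0, -7], "twist": 0}, {"claw": 0, "delta_pos": [2, 0, -7], "twist": 0}, {"claw": 0, "delta_pos": [2, 0, -7], "twist": 0}, {"claw": 0, "delta_pos": [2, 0, -7], "twist": 0}]'

```text
clock: 11.78
tcp_pos: [0.6547, 0.0327, 0.1944]
orientation: [0.001, 0.118, 0.993, 0.0]
wrist_force: [0.2, 0.0, 0.0]
finger_gap: -0.0002
```

```bash
python3 - <<'E'
from h import *
from workcell import get_state
import cv2
s=get_state();print(s["tcp_pos"],s["wrist_force"],s["finger_gap"])
im=imaging.read_camera("scene")[:,:,::-1]; cv2.imwrite(f"pics/scene3.png",im)
cv2.imwrite("pics/c4.png",cv2.resize(im[190:310,280:400],None,fx=5,fy=5,interpolation=cv2.INTER_CUBIC))
E
```

```text
[0.65468281 0.03267562 0.19440656] [0.18173879 0.04414463 0.02369653] -0.0001577866978440293
```

View pics/c4.png

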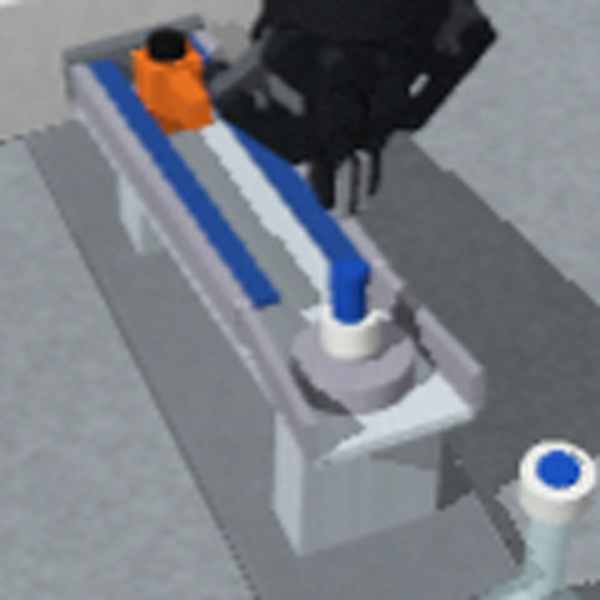

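The carrier is lying flat in the mouth, with its disc at about crop (352,365), between the walls and behind the lips. Next is to push it with closed fingers from behind the collar.

```bash
python3 - <<'E'
from h import *
p=np.load("chute.npy");t=np.array([.6547,.0327,.1944]);q=[.118,.993];y=2*np.arctan2(q[1],q[0])
A=np.array([[np.cos(y),np.sin(y),0],[np.sin(y),-np.cos(y),0],[0,0,-1]])
for x in(8,22,182,193): print(x,chute(p,[x,1,26])[0].round(4),(A@(chute(p,[x,1,26])[0]-t)*100).round(2))
print(y)
E
```

```text
8 [0.7046 0.0209 0.1338] [-5.13  0.03  6.06]
22 [0.6913 0.0241 0.1308] [-3.76  0.03  6.36]
182 [0.5392 0.0608 0.0975] [11.89  0.02  9.69]
193 [0.5287 0.0633 0.0952] [12.96  0.02  9.92]
2.9050383074252184
```

Request:
play_rows --moves '[{"claw": 0, "delta_pos": [-2.5, 0, 0], "twist": 0}, {"claw": 0, "delta_pos": [-5.1, 0, 0], "twist": 0}, {"claw": 0, "delta_pos": [-5.1, 0, 0.5], "twist": 0}, {"claw": 0, "delta_pos": [-5.1, 0, 3], "twist": 0}, {"claw": 0, "delta_pos": [-5.1, 0, 5], "twist": 0}, {"claw": 0, "delta_pos": [-5.1, 0, 6], "twist": 0}, {"claw": 0, "delta_pos": [-5.1, 0, 6], "twist": 0}, {"claw": 0, "delta_pos": [-5.1, 0, 6], "twist": 0}]'

```text
clock: 12.82
tcp_pos: [0.7041, 0.0208, 0.1348]
orientation: [0.001, 0.118, 0.993, 0.0]
wrist_force: [0.4, 0.8, -1.1]
finger_gap: -0.0004
```

Request:
play_rows --moves '[{"claw": 0, "delta_pos": [0.5, 0, 0.11], "twist": 0}, {"claw": 0, "delta_pos": [1.0, 0, 0.21], "twist": 0}, {"claw": 0, "delta_pos": [1.5, 0, 0.32], "twist": 0}, {"claw": 0, "delta_pos": [2.0, 0, 0.43], "twist": 0}, {"claw": 0, "delta_pos": [2.5, 0, 0.53], "twist": 0}, {"claw": 0, "delta_pos": [3.0, 0, 0.64], "twist": 0}, {"claw": 0, "delta_pos": [3.5, 0, 0.75], "twist": 0}, {"claw": 0, "delta_pos": [4.0, 0, 0.85], "twist": 0}]'

```text
clock: 13.82
tcp_pos: [0.6645, 0.0303, 0.1252]
orientation: [0.0, 0.118, 0.993, 0.0]
wrist_force: [1.2, 0.1, 1.0]
finger_gap: 0.0002
```

Request:
play_rows --moves '[{"claw": 0, "delta_pos": [0.6, 0, 0.13], "twist": 0}, {"claw": 0, "delta_pos": [1.2, 0, 0.26], "twist": 0}, {"claw": 0, "delta_pos": [1.8, 0, 0.38], "twist": 0}, {"claw": 0, "delta_pos": [2.4, 0, 0.51], "twist": 0}, {"claw": 0, "delta_pos": [3.0, 0, 0.64], "twist": 0}]'

```text
clock: 14.45
tcp_pos: [0.6352, 0.0373, 0.1188]
orientation: [-0.0, 0.118, 0.993, 0.0]
wrist_force: [0.4, 0.1, 1.2]
finger_gap: -0.0002
```

Request:
play_rows --moves '[{"claw": 0, "delta_pos": [0.6, 0, 0.13], "twist": 0}, {"claw": 0, "delta_pos": [1.2, 0, 0.26], "twist": 0}, {"claw": 0, "delta_pos": [1.8, 0, 0.38], "twist": 0}, {"claw": 0, "delta_pos": [2.4, 0, 0.51], "twist": 0}, {"claw": 0, "delta_pos": [3.0, 0, 0.64], "twist": 0}, {"claw": 0, "delta_pos": [3.5, 0, 0.75], "twist": 0}, {"claw": 0, "delta_pos": [4.0, 0, 0.85], "twist": 0}]'

```text
clock: 15.32
tcp_pos: [0.5965, 0.0467, 0.1103]
orientation: [0.0, 0.118, 0.993, 0.0]
wrist_force: [1.0, 0.0, 0.6]
finger_gap: -0.0002
```

```bash
python3 - <<'E'
from h import *
from workcell import get_state
import cv2
s=get_state();print(s["tcp_pos"],s["wrist_force"],s["finger_gap"])
p=np.load("chute.npy");B=chute(p,np.eye(3)*1000)-chute(p,[0,0,0]);print("chute xyz mm",B@(s["tcp_pos"]-chute(p,[0,0,0])[0])*1000)
im=imaging.read_camera("scene")[:,:,::-1]; cv2.imwrite(f"pics/scene4.png",im)
cv2.imwrite("pics/c5.png",cv2.resize(im[170:290,270:390],None,fx=5,fy=5,interpolation=cv2.INTER_CUBIC))
E
```

```text
[0.59651232 0.0467043  0.11034593] [1.00413324 0.00326673 0.58156434] -0.00016149658047850602
chute xyz mm [121.5837728    1.26596072  26.26836415]
```

View pics/c5.png

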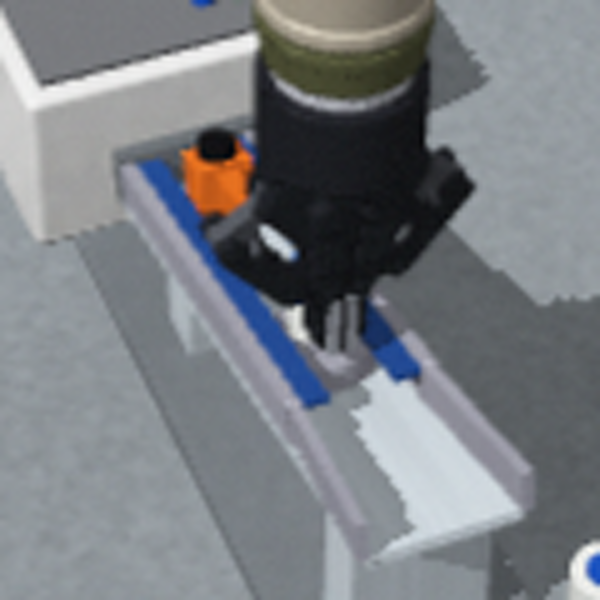

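Request:
play_rows --moves '[{"claw": 0, "delta_pos": [0.6, 0, 0.13], "twist": 0}, {"claw": 0, "delta_pos": [1.2, 0, 0.26], "twist": 0}, {"claw": 0, "delta_pos": [1.8, 0, 0.38], "twist": 0}, {"claw": 0, "delta_pos": [2.4, 0, 0.51], "twist": 0}, {"claw": 0, "delta_pos": [3.0, 0, 0.64], "twist": 0}, {"claw": 0, "delta_pos": [3.6, 0, 0.77], "twist": 0}, {"claw": 0, "delta_pos": [4.2, 0, 0.9], "twist": 0}, {"claw": 0, "delta_pos": [4.7, 0, 1.0], "twist": 0}, {"claw": 0, "delta_pos": [5.0, 0, 1.07], "twist": 0}]'

```text
clock: 16.5
tcp_pos: [0.5478, 0.0584, 0.0996]
orientation: [-0.0, 0.118, 0.993, 0.0]
wrist_force: [1.7, -0.6, -0.0]
finger_gap: 0.0001
```

Request:
play_rows --moves '[{"claw": 0, "delta_pos": [0.15, 0, 0.03], "twist": 0}, {"claw": 0, "delta_pos": [0.3, 0, 0.06], "twist": 0}, {"claw": 0, "delta_pos": [0.45, 0, 0.1], "twist": 0}, {"claw": 0, "delta_pos": [0.6, 0, 0.13], "twist": 0}, {"claw": 0, "delta_pos": [0.75, 0, 0.16], "twist": 0}, {"claw": 0, "delta_pos": [0.75, 0, 0.16], "twist": 0}]'

```text
clock: 17.25
tcp_pos: [0.5407, 0.0601, 0.098]
orientation: [-0.0, 0.118, 0.993, 0.0]
wrist_force: [0.0, 0.1, -0.4]
finger_gap: 0.0001
```

Request:
play_rows --moves '[{"claw": 0, "delta_pos": [0.1, 0, 0.02], "twist": 0}, {"claw": 0, "delta_pos": [0.2, 0, 0.04], "twist": 0}, {"claw": 0, "delta_pos": [0.3, 0, 0.06], "twist": 0}, {"claw": 0, "delta_pos": [0.4, 0, 0.085], "twist": 0}, {"claw": 0, "delta_pos": [0.4, 0, 0.085], "twist": 0}]'

```text
clock: 17.88
tcp_pos: [0.5368, 0.0611, 0.0972]
orientation: [-0.0, 0.118, 0.993, 0.0]
wrist_force: [0.7, -0.9, 0.0]
finger_gap: -0.0001
```

Request:
play_rows --moves '[{"claw": 0, "delta_pos": [0.1, 0, 0.02], "twist": 0}, {"claw": 0, "delta_pos": [0.2, 0, 0.04], "twist": 0}, {"claw": 0, "delta_pos": [0.2, 0, 0.04], "twist": 0}]'

```text
clock: 18.25
tcp_pos: [0.5349, 0.0616, 0.0968]
orientation: [-0.0, 0.118, 0.993, 0.0]
wrist_force: [0.0, 0.5, 0.3]
finger_gap: -0.0002
```

Request:
play_rows --moves '[{"claw": 0, "delta_pos": [0.1, 0, 0.02], "twist": 0}, {"claw": 0, "delta_pos": [0.15, 0, 0.03], "twist": 0}, {"claw": 0, "delta_pos": [0.15, 0, 0.03], "twist": 0}]'

```text
clock: 18.62
tcp_pos: [0.5335, 0.0619, 0.0965]
orientation: [-0.0, 0.118, 0.993, 0.0]
wrist_force: [0.9, -0.5, 0.3]
finger_gap: 0.0001
```

Request:
play_rows --moves '[{"claw": 0, "delta_pos": [0.1, 0, 0.02], "twist": 0}, {"claw": 0, "delta_pos": [0.15, 0, 0.03], "twist": 0}, {"claw": 0, "delta_pos": [0.15, 0, 0.03], "twist": 0}]'

```text
clock: 19.0
tcp_pos: [0.532, 0.0622, 0.0962]
orientation: [-0.0, 0.118, 0.993, 0.0]
wrist_force: [0.3, 0.7, 0.5]
finger_gap: 0.0001
```

Request:
play_rows --moves '[{"claw": 0, "delta_pos": [0.1, 0, 0.02], "twist": 0}, {"claw": 0, "delta_pos": [0.15, 0, 0.03], "twist": 0}, {"claw": 0, "delta_pos": [0.15, 0, 0.03], "twist": 0}]'

```text
clock: 19.38
tcp_pos: [0.5306, 0.0626, 0.0959]
orientation: [-0.0, 0.118, 0.993, 0.0]
wrist_force: [0.3, 0.3, -0.1]
finger_gap: -0.0002
```

Request:
play_rows --moves '[{"claw": 0, "delta_pos": [0.1, 0, 0.02], "twist": 0}, {"claw": 0, "delta_pos": [0.15, 0, 0.03], "twist": 0}, {"claw": 0, "delta_pos": [0.15, 0, 0.03], "twist": 0}]'

```text
clock: 19.75
tcp_pos: [0.5291, 0.0629, 0.0956]
orientation: [-0.0, 0.118, 0.993, 0.0]
wrist_force: [0.6, -0.9, -0.2]
finger_gap: 0.0002
```

Request:
play_rows --moves '[{"claw": 0, "delta_pos": [0.1, 0, 0.02], "twist": 0}, {"claw": 0, "delta_pos": [0.15, 0, 0.03], "twist": 0}, {"claw": 0, "delta_pos": [0.15, 0, 0.03], "twist": 0}]'

```text
clock: 20.12
tcp_pos: [0.5277, 0.0633, 0.0953]
orientation: [-0.0, 0.118, 0.993, 0.0]
wrist_force: [0.9, 0.8, -0.1]
finger_gap: -0.0001
```

Request:
play_rows --moves '[{"claw": 0, "delta_pos": [0.1, 0, 0.02], "twist": 0}, {"claw": 0, "delta_pos": [0.15, 0, 0.03], "twist": 0}, {"claw": 0, "delta_pos": [0.15, 0, 0.03], "twist": 0}]'

```text
clock: 20.5
tcp_pos: [0.5263, 0.0636, 0.0951]
orientation: [0.0, 0.118, 0.993, 0.0]
wrist_force: [0.4, 0.3, 0.3]
finger_gap: -0.0
```

Request:
play_rows --moves '[{"claw": 0, "delta_pos": [0.1, 0, 0.02], "twist": 0}, {"claw": 0, "delta_pos": [0.1, 0, 0.02], "twist": 0}]'

```text
clock: 20.75
tcp_pos: [0.5257, 0.0638, 0.095]
orientation: [0.0, 0.118, 0.993, 0.0]
wrist_force: [2.0, -0.8, -0.9]
finger_gap: -0.0003
```

Request:
play_rows --moves '[{"claw": 0, "delta_pos": [0.1, 0, 0.02], "twist": 0}, {"claw": 0, "delta_pos": [0.1, 0, 0.02], "twist": 0}, {"claw": 0, "delta_pos": [0.1, 0, 0.02], "twist": 0}]'

```text
clock: 21.12
tcp_pos: [0.5249, 0.064, 0.0948]
orientation: [0.001, 0.118, 0.993, 0.0]
wrist_force: [4.1, -0.4, -1.1]
finger_gap: 0.0003
```

```bash
cat > f.py <<'E'
from h import *
from workcell import get_state
p=np.load("chute.npy");O=chute(p,[0,0,0])[0];B=chute(p,np.eye(3)*1000)-O
for k in range(3):
    s=get_state();print("chute mm",(B@(s["tcp_pos"]-O)*1000).round(2),"force chute",(B@s["wrist_force"]).round(2))
    imaging.read_camera("scene")
E
python3 f.py
```

```text
chute mm [196.83   1.24  26.44] force chute [-3.78 -0.58 -1.91]
chute mm [196.88   1.2   26.43] force chute [-3.39  0.26 -1.27]
chute mm [196.91   1.22  26.45] force chute [-3.51  0.16 -1.72]
```

Request:
play_rows --moves '[{"claw": 0, "delta_pos": [0.05, 0, 0.01], "twist": 0}, {"claw": 0, "delta_pos": [0.12, 0, 0.025], "twist": 0}, {"claw": 0, "delta_pos": [0.12, 0, 0.025], "twist": 0}, {"claw": 0, "delta_pos": [0.12, 0, 0.025], "twist": 0}]'

```text
clock: 21.78
tcp_pos: [0.5241, 0.0642, 0.0947]
orientation: [0.001, 0.118, 0.993, -0.0]
wrist_force: [6.1, -2.0, -1.3]
finger_gap: 0.0001
```

```bash
python3 f.py
```

```text
chute mm [197.74   1.2   26.48] force chute [-5.97  0.51 -2.59]
chute mm [197.76   1.22  26.48] force chute [-5.47 -0.45 -2.88]
chute mm [197.78   1.21  26.47] force chute [-5.57  0.51 -2.66]
```

Request:
play_rows --moves '[{"claw": 0, "delta_pos": [0.07, 0, 0.015], "twist": 0}, {"claw": 0, "delta_pos": [0.15, 0, 0.03], "twist": 0}, {"claw": 0, "delta_pos": [0.15, 0, 0.03], "twist": 0}, {"claw": 0, "delta_pos": [0.15, 0, 0.03], "twist": 0}]'

```text
clock: 22.42
tcp_pos: [0.5236, 0.0644, 0.0948]
orientation: [0.002, 0.118, 0.993, -0.0]
wrist_force: [6.5, -2.6, -0.6]
finger_gap: 0.0
```

```bash
python3 f.py
```

```text
chute mm [198.24   1.14  26.68] force chute [-6.66  1.03 -2.03]
chute mm [198.22   1.13  26.69] force chute [-7.85  0.09 -2.45]
chute mm [198.21   1.13  26.69] force chute [-6.85 -1.62 -1.95]
```

Request:
play_rows --moves '[{"claw": 0, "delta_pos": [0.05, 0, 0.01], "twist": 0}, {"claw": 0, "delta_pos": [0.1, 0, 0.02], "twist": 0}, {"claw": 0, "delta_pos": [0.1, 0, 0.02], "twist": 0}, {"claw": 0, "delta_pos": [0.1, 0, 0.02], "twist": 0}]'

```text
clock: 23.08
tcp_pos: [0.5233, 0.0645, 0.0949]
orientation: [0.003, 0.118, 0.993, -0.0]
wrist_force: [8.7, -2.3, -0.6]
finger_gap: -0.0006
```

```bash
python3 f.py
```

```text
chute mm [198.49   1.11  26.84] force chute [-8.67  0.2  -2.45]
chute mm [198.46   1.11  26.84] force chute [-8.62  0.43 -2.63]
chute mm [198.46   1.11  26.85] force chute [-8.78  0.67 -2.55]
```

Request:
play_rows --moves '[{"claw": 0, "delta_pos": [0.05, 0, 0.01], "twist": 0}, {"claw": 0, "delta_pos": [0.05, 0, 0.01], "twist": 0}, {"claw": 0, "delta_pos": [0.05, 0, 0.01], "twist": 0}, {"claw": 0, "delta_pos": [0.05, 0, 0.01], "twist": 0}]'

```text
clock: 23.72
tcp_pos: [0.5232, 0.0645, 0.0949]
orientation: [0.003, 0.118, 0.993, -0.0]
wrist_force: [8.7, -2.1, -0.6]
finger_gap: 0.0001
```

```bash
python3 f.py
```

```text
chute mm [198.58   1.1   26.92] force chute [-8.63  0.02 -2.48]
chute mm [198.58   1.1   26.92] force chute [-9.55 -0.37 -1.7 ]
chute mm [198.59   1.09  26.92] force chute [-8.9   0.33 -2.79]
```

Request:
play_rows --moves '[{"claw": 0, "delta_pos": [0.04, 0, 0.01], "twist": 0}, {"claw": 0, "delta_pos": [0.04, 0, 0.01], "twist": 0}, {"claw": 0, "delta_pos": [0.04, 0, 0.01], "twist": 0}, {"claw": 0, "delta_pos": [0.04, 0, 0.01], "twist": 0}]'

```text
clock: 24.38
tcp_pos: [0.5231, 0.0646, 0.095]
orientation: [0.003, 0.118, 0.993, -0.0]
wrist_force: [9.3, -2.4, -1.0]
finger_gap: -0.0001
```

```bash
python3 f.py
```

```text
chute mm [198.64   1.08  26.99] force chute [-9.16  0.16 -2.96]
chute mm [198.64   1.1   26.99] force chute [-9.49  0.79 -0.88]
chute mm [198.62   1.07  27.01] force chute [-8.76  0.99 -1.83]
```

Request:
play_rows --moves '[{"claw": 0, "delta_pos": [-0.08, 0, -0.017], "twist": 0}, {"claw": 0, "delta_pos": [-0.16, 0, -0.034], "twist": 0}, {"claw": 0, "delta_pos": [-0.24, 0, -0.05], "twist": 0}, {"claw": 0, "delta_pos": [-0.32, 0, -0.07], "twist": 0}, {"claw": 0, "delta_pos": [-0.4, 0, -0.085], "twist": 0}, {"claw": 0, "delta_pos": [-0.5, 0, -0.107], "twist": 0}, {"claw": 0, "delta_pos": [-0.6, 0, -0.13], "twist": 0}, {"claw": 0, "delta_pos": [-0.8, 0, -0.18], "twist": 0}, {"claw": 0, "delta_pos": [-1.2, 0, -0.3], "twist": 0}, {"claw": 0, "delta_pos": [-2, 0, -0.6], "twist": 0}, {"claw": 0, "delta_pos": [-3.5, 0, -1.5], "twist": 0}, {"claw": 0, "delta_pos": [-5, 0, -3], "twist": 0}]'

```text
clock: 26.02
tcp_pos: [0.5687, 0.0533, 0.1236]
orientation: [-0.001, 0.118, 0.993, 0.0]
wrist_force: [-0.1, 0.2, -0.6]
finger_gap: 0.0001
```

Request:
play_rows --moves '[{"claw": 0, "delta_pos": [0, 0, -4], "twist": 0}, {"claw": 0, "delta_pos": [0, 0, -8], "twist": 0}, {"claw": 0, "delta_pos": [0, 0, -12], "twist": 0}, {"claw": 0, "delta_pos": [0, 5, -12], "twist": 0}, {"claw": 0, "delta_pos": [0, 10, -12], "twist": 0}, {"claw": 0, "delta_pos": [0, 15, -12], "twist": 0}, {"claw": 0, "delta_pos": [0, 20, -12], "twist": 0}, {"claw": 0, "delta_pos": [0, 25, -12], "twist": 0}, {"claw": 0, "delta_pos": [0, 25, -12], "twist": 0}]'

```text
clock: 27.15
tcp_pos: [0.6272, 0.2999, 0.2422]
orientation: [-0.001, 0.116, 0.993, 0.0]
wrist_force: [0.6, -1.2, -0.2]
finger_gap: -0.0
```

```bash
python3 f.py; python3 - <<'E'
from h import *
import cv2
o=[]
for n,(x,y) in (("scene",(280,170)),("top",(245,200))):
    im=imaging.read_camera(n)[:,:,::-1]; cv2.imwrite(f"pics/{n}5.png",im)
    o.append(cv2.resize(im[y:y+110,x:x+80],None,fx=5,fy=5,interpolation=cv2.INTER_CUBIC))
cv2.imwrite("pics/c6.png",np.hstack(o))
E
```

```text
chute mm [ 122.95 -252.08  161.38] force chute [-0.84  1.06 -0.34]
chute mm [ 122.59 -250.23  161.64] force chute [0.65 0.99 0.72]
chute mm [ 122.19 -249.    162.05] force chute [-0.28  0.45  0.12]
```

View pics/c6.png

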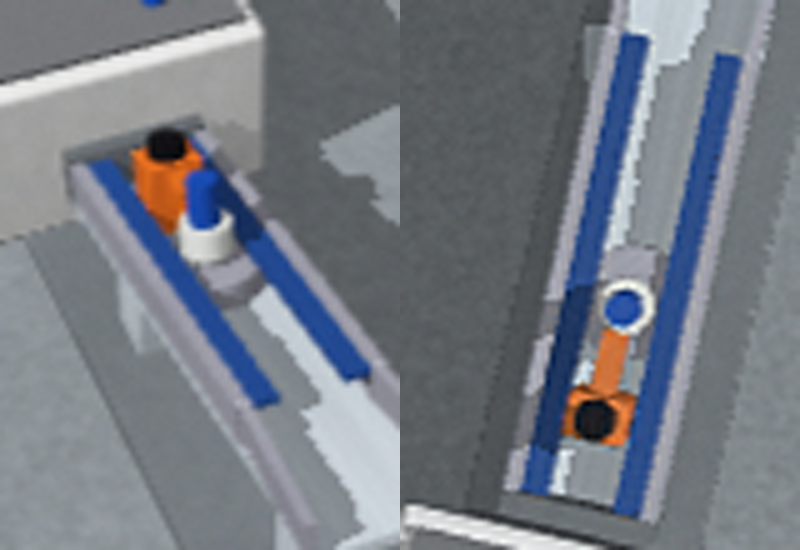

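The carrier sits under the lips with its collar against the plunger tip, in both views. One quick bystander check, then I hand in.

```bash
python3 - <<'E'
from workcell import env,get_state
import cv2,numpy as np
a,b=[cv2.imread(f"pics/scene{i}.png").astype(int) for i in(0,5)]
for n,(l,t,r,d) in dict(red_a=(150,258,176,290),red_b=(174,312,205,345),yel1=(215,268,245,303),yel2=(118,328,150,364),flasks=(285,278,405,380),beaker=(355,132,388,170),spat=(405,155,468,178),bottle=(464,165,494,212)).items():
    print(n,(np.abs(a-b)[t:d,l:r].max(2)>40).mean().round(3))
print(get_state()["qvel"].round(3)); print(env.hand_in())
E
```

```text
red_a 0.013
red_b 0.047
yel1 0.0
yel2 0.0
flasks 0.0
beaker 0.0
spat 0.048
bottle 0.084
[-0.005 -0.006 -0.001 -0.001  0.002  0.002]
the job is handed in; nothing more can be done
None
```

The blue-stemmed carrier is resting against the orange stop, and I handed the job in at about 27 s of the 72 s allowed.

- **What I did:** I picked it from between the two reds, laid it flat in the mouth and pushed it under the lips with closed fingers. I pressed it home, then backed off slowly and moved the arm well clear.
- **Press force:** The wrist readings along the chute at full press were 8.8 to 9.5 N, and no reading went above about 9.6 N. They include a little sliding friction, so the stop itself should have seen slightly less.
- **Final position:** Both cameras show the carrier under the lips with its collar touching the plunger tip.
- **Stop face:** The press began about 3 mm further down the chute than the picture estimate of 230 mm. That is about the accuracy of my fit.
- **Bystanders:** A before-and-after comparison of the scene picture showed no change at the flasks, the beaker or either yellow look-alike. It showed small changes at both reds, the spatula and the red-capped bottle (1 to 8 % of pixels). I put these down to the removed carrier and its shadow, and to the arm and its shadow, but did not confirm that with a separate close look.

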